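# Seat the service frame on the microscope stage's twin pins and latch it

## Robot

A 6-joint arm with a two-finger parallel gripper is mounted at the origin on the work surface. World frame = base frame: x ahead of the robot, y to its left, z up, the work surface at z = 0. Lengths are in mm, angles in rad, forces in N, time in s.
With the tool pointing down it reaches from about 300 to 750 mm from the base axis. Payload 8.5 kg.
Tool frame: the origin (TCP) lies between the finger pads; the fingertips stand arm.tips_ahead ahead of it and the grasp point (between the pads) lies 2 mm behind it (arm.tips_ahead is the distance from the TCP to the fingertips, in mm); y points along the fingers, x is the direction in which the jaws open and shut, and the axes are right-handed (so a half turn about y gives the same grasp; the last joint's range is limited). The gripper opens to 85 mm and grips with 20 to 120 N. Pads are 22 mm wide; open, the fingers measure 114 mm over their backs; the gripper's body (76 mm by 85 mm) begins 54 mm behind the grasp point. The pads swing forward as they close: fully open they stand 13 mm farther back than shut.
Start: joints at [-1.554, 0.381, 1.297, -0, 1.464, -0.215], TCP at [126.347, -535.273, 248.322] pointing down, gripper open.
Joint ranges: [-3.11, 3.11], [-0.89, 2.33], [0.22, 2.48], [-1.42, 4.56], [0.17, 2.85], [-2.88, 2.88]. Speed limits (rad/s): [2.39, 2.39, 3.14, 3.14, 3.14, 3.14].

## Interface

Orientations are given as a 3x3 rotation matrix whose columns are the frame's x, y, z axes.
In Python, from rig import arm gives the robot as it stands.
- The arm moves only by the shell command python3 -m pendant 'ROWS' [OPENING] [FORCE]. ROWS is JSON, a list of rows, each a list of 6 numbers: the shift along the tool's x, y, z in m, then the turn, a rotation vector about the tool's x, y, z in degrees. In form: [[dx, dy, dz, rx, ry, rz], ...]. A call has 1 to 12 rows; each row is the pose to reach, as a shift and turn from the pose commanded when the call began, along the tool's axes at that moment; what a row does not reach only later rows make up. A row lasts 1/10 s, in which the tool goes at most 50 mm and 8.59 degrees, less where a joint would pass 70% of its speed; a pose out of reach is approached as far as the arm can. A call with a gripper value outside its range is refused whole. OPENING is the finger opening in m, from 0 to 0.0854, set as the call begins (- or left out, the last holds). The fingers move at their own pace and stop on an object; FORCE is the grip in N (left out, the last holds). Time passes only in rows, so rows that repeat a pose let the fingers close. It gives the time, the measured TCP pose, the force and the opening at its end, in the units of the state.
- arm.state(): the state, without advancing time (a new reading comes with each control period).
- arm.capture(name): name is "scene" or "top"; returns a dict with "pixels" (480x640x3 uint8, red, green, blue), "depth" (480x640 float32, mm along the optical axis (not along the pixel's ray), 0 where there is no reading), "camera_matrix" (3x3 intrinsics, pixels), "rvec" (rotation vector, rad) and "tvec" (3), from world to camera coordinates, as OpenCV has them. Camera axes: x right, y down, z forward; pixel columns grow to the right and rows downward; lengths in mm; the calibration is good to about 2 mm. A picture is of the moment at which its call begins.
- arm.finish_job(): hands the job in, once; it reports no verdict.
The state is a dict: "t": time; "q": joint angles; "qd": joint speeds; "tau": joint torques, N m; "tool_pos": TCP position; "tcp_rot": TCP orientation; "force": force on the tool from outside, world axes, zero at the start; "torque": the same for the moment, N m; "gripper_width": opening from 0.0 (shut) to 1.0 (fully open).
Only numpy, scipy, OpenCV 4.12 (cv2) and the standard library are available. Lean on these libraries where they do the work, as an engineer would, in place of code of your own. Each camera call takes 0.05 s, during which the arm holds its last target.

## Task

Pick up the aluminium service frame by its bar, bring both of its holes over the two steel pins of the black microscope stage, feel it down over them until it lies flush on the stage plate, and let go. Then slide the stage's latch fully home over the frame's edge. Be gentle with the sprung stage (never press the frame on it with more than 25 N) and leave the other things on the bench where they are.

Things in the scene. Friction and masses are not known exactly. Their poses are not given: they have to be found in the camera images.
- frame: Loose service frame: flat bare-aluminium rectangle 110 mm (its x) by 180 mm (its y), 8 mm thick, 0.28 to 0.45 kg, lying on the bench at the start, with a 62 x 92 mm window and a carrying bar above it. Origin: middle of its underside. The same turned half round.
- frame_bar (a point): Centre of the frame's bar, 40 mm above the middle of its underside. The bar runs 118 mm along the frame's y, is 14 mm wide (x) and 14 mm high (33 to 47 mm above the underside), on a post at each end. Grasp it here from above, fingers closing along the frame's x.
- frame_hole (a point): One of the frame's two round 12 mm through holes, at its mouth in the underside, 72 mm from the frame's middle along its +y; the other is 72 mm along -y.
- stage: Stage unit: cream stand fixed to the bench, on it a black plate 250 mm (x) by 260 mm (y) with a 100 mm round opening, two pins and a latch. Origin on the bench under its middle; x points away from the latch, z up. The plate is sprung: pressed down it sinks about 1 mm per 3 N after the first 1 N (18 mm at most) and rises again.
- stage_seat (a point): Middle of the stage plate's upper face, 100 mm above the bench; axes as the stage's. Frame seated: underside flat on the plate, bar centre 40 mm above this height, frame axes along the stage's (or turned half round), pins sticking out 10 mm above the frame.
- pin_place (a point): Nominal place of one pin's foot on the plate, 72 mm from the stage's middle along +y; the other is 72 mm along -y. The real pins share one locked carriage: both are off by the same amount, up to 5 mm in stage x and up to 5 mm in y, never turned, different each time and not measured: find them by feel or by eye. Steel, 10 mm thick, 18 mm high, top 4 mm tapering slightly to a flat 8.4 mm tip.
- latch_knob (a point): On the axis of the latch's upright round black knob (16 mm diameter, from 15.5 to 50 mm above the plate), 40 mm above the plate. Open, it is 106 to 102 mm from the stage's middle towards stage -x; home, 70 mm. Below it an aluminium tongue 30 mm wide reaches 30 mm beyond the knob's axis towards +x and passes 2.5 mm above a seated frame's edge.
- latch (a joint): travel of the latch along the stage's +x, m: 0 to 0.004 (open) at the start, 0.036 at its end stop, fully home over the frame's edge. It drags with about 3 N and stays where it is left.
- objective_mid (a point): bystander: small steel lens barrel standing upright, 26 mm across, 42 mm tall, near the frame; point at its centre
- screwdriver_grip (a point): bystander: screwdriver lying on the bench, 150 mm long; point on its handle
- eyepiece_mid (a point): bystander: black eyepiece standing upright, 38 mm across, 50 mm tall; point at its centre
- adapter_ring_mid (a point): bystander: flat black ring lying on the bench, 90 mm across, 8 mm thick; point at its centre
- screw_jar_mid (a point): bystander: small jar with a metal cap, 52 mm across, 60 mm tall; point at its centre
- brush_grip (a point): bystander: brush lying on the bench, 160 mm long; point on its handle
Not all that is in view belongs to the job. Of the things that look like the frame, take the one that is farthest from the robot's base at the start.

How it is judged:
By the outcome, as a careful person would: the job done as asked, in the order asked, and still so for the second after the job is handed in, with the robot touching nothing.
It also fails if it takes over 72 s, if anything falls off the work surface, if the arm or the gripper's body presses on something with over 40 N, if the wrist force passes 120 N, or if a joint passes its speed limit or range.

## Working session

There is one attempt and no reset: what is moved stays moved. The work goes in short steps, Python scripts to look and compute and a shell command to move; the robot and the scene stay as the last step left them, time stands still between calls to the robot, and variables do not carry over. Pictures are saved under pics/ and viewed, and the job is handed in when it is done.

```bash
mkdir -p pics; ls
cat > h.py <<'E'
import numpy as np, cv2
from rig import arm
def cap(n,save=None):
    c=arm.capture(n)
    np.savez(f'{save or n}.npz',**{k:np.array(v) for k,v in c.items()})
    cv2.imwrite(f'pics/{save or n}.png',c['pixels'][:,:,::-1]); return c
def load(s): return dict(np.load(f'{s}.npz'))
def Rt(c): return cv2.Rodrigues(np.array(c['rvec'],float))[0],np.array(c['tvec'],float).ravel()
def ray(c,u,v,z):
    """pixel -> world at height z"""
    R,t=Rt(c); K=np.array(c['camera_matrix']); d=R.T@np.linalg.solve(K,[u,v,1.]); o=-R.T@t
    return o+d*(z-o[2])/d[2]
def dep(c,u,v):
    R,t=Rt(c); K=np.array(c['camera_matrix']); Z=float(c['depth'][int(v),int(u)])
    return R.T@(np.linalg.solve(K,[u,v,1.])*Z-t)
def proj(c,p):
    return cv2.projectPoints(np.array(p,float).reshape(-1,3),np.array(c['rvec'],float),np.array(c['tvec'],float),np.array(c['camera_matrix'],float),None)[0].reshape(-1,2)
def crop(c,u0,v0,u1,v1,k,name):
    im=c['pixels'][v0:v1,u0:u1,::-1]; cv2.imwrite(f'pics/{name}.png',cv2.resize(im,None,fx=k,fy=k,interpolation=cv2.INTER_CUBIC))
E
python3 - <<'E'
from h import *
for n in('scene','top'):
    c=cap(n,n+'0'); R,t=Rt(c); print(n,-R.T@t,c['camera_matrix'])
print(arm.state(),arm.tips_ahead)
E
```

```text
pics
scene [1108.54274335  439.37275276  642.50183706] [[460.94084096   0.         314.57776164]
 [  0.         460.94084096 235.32497833]
 [  0.           0.           1.        ]]
top [ 454.25432865  -85.85220739 1129.57386128] [[454.5502847    0.         323.81185668]
 [  0.         454.5502847  237.78066294]
 [  0.           0.           1.        ]]
{'t': 0.1, 'q': array([-1.55427968e+00,  3.81165473e-01,  1.29813641e+00,  7.67871054e-06,
        1.46361786e+00, -2.15268094e-01]), 'qd': array([-0.00168675, -0.00066841, -0.00200029,  0.00099433,  0.00017537,
       -0.00200898]), 'tau': array([ 2.15346110e-03, -4.49225342e+01, -2.31656492e+01, -2.14910988e-04,
        3.71334812e-03, -3.37874305e-06]), 'tool_pos': array([ 126.3559388 , -535.05230838,  247.77009609]), 'tcp_rot': array([[ 2.29714088e-01, -1.42844801e-05,  9.73258156e-01],
       [-9.73257294e-01,  1.32703556e-03,  2.29713904e-01],
       [-1.29482953e-03, -9.99999119e-01,  2.90936290e-04]]), 'force': array([ 0.15255407, -0.41863686,  0.42318581]), 'torque': array([-0.02774486,  0.07112532, -0.00452711]), 'gripper_width': 0.9966116717060136} 17.0
```

View pics/scene0.png

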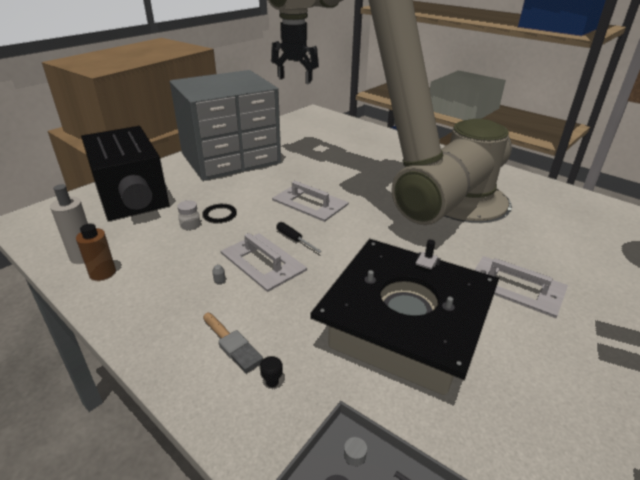

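View pics/top0.png

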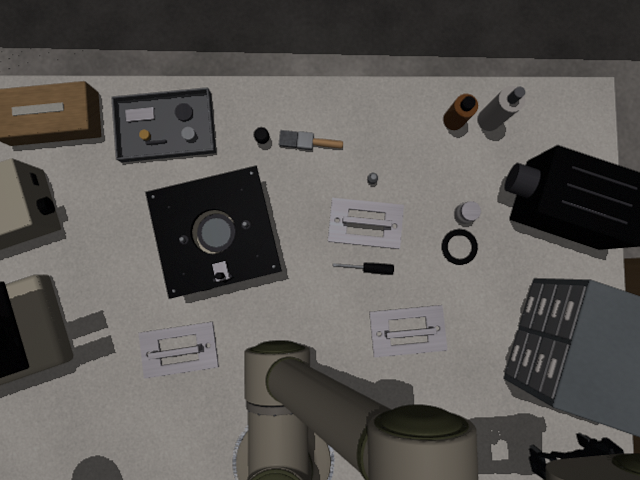

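Run:
```python
from h import *
c=load('top0')
crop(c,315,160,415,260,6,'fr'); crop(c,135,155,295,305,5,'st')
for p in [(365,223),(408,330),(180,348)]:
    w=ray(c,*p,8);print(p,w,np.hypot(*w[:2]))
```

```text
(365, 223) [ 574.15717808 -199.62862607    8.        ] 607.8717409841265
(408, 330) [ 311.32318618 -302.23809221    8.        ] 433.90089955486246
(180, 348) [270.48716827 251.96056923   8.        ] 369.6585406063299
```

View pics/fr.png

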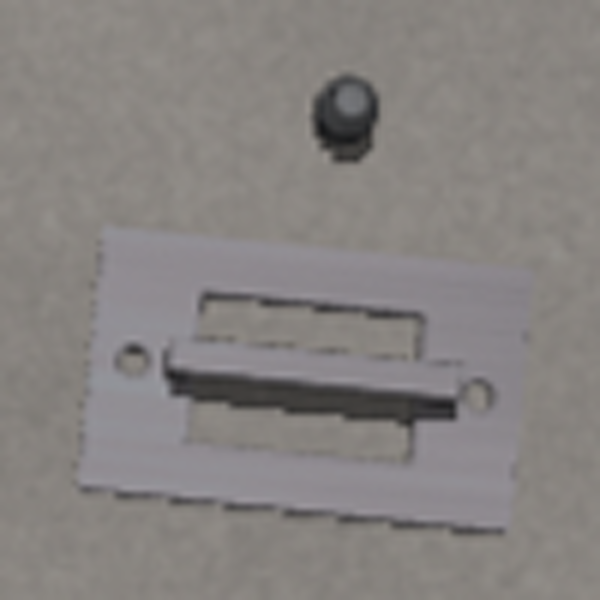

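View pics/st.png

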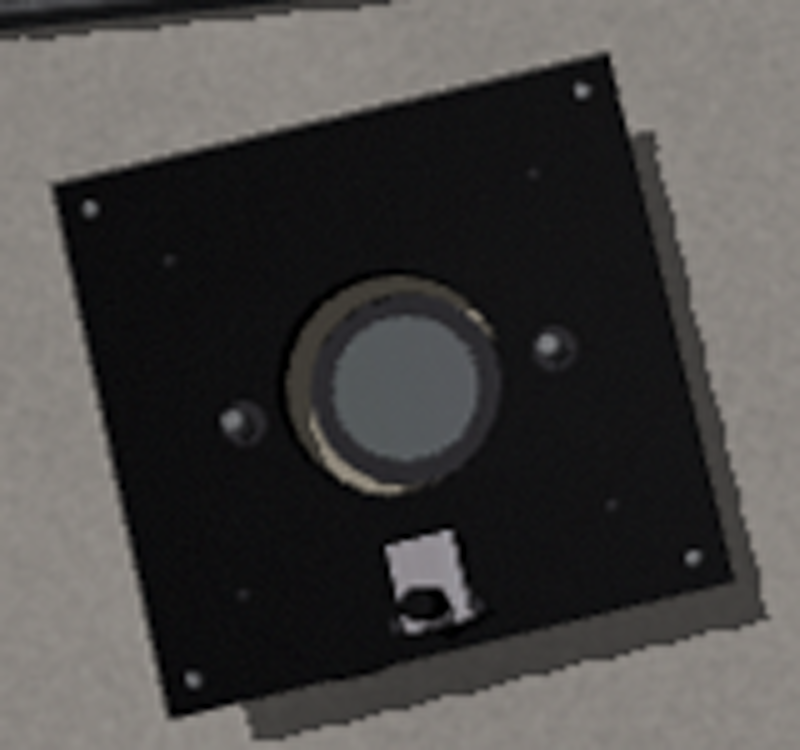

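```bash
cat > est.py <<'E'
from h import *
c=load('top0')
def cp(pts,u0,v0,k): return [(u0+(x+.5)/k-.5,v0+(y+.5)/k-.5) for x,y in pts]
fc=np.array([ray(c,*p,8) for p in cp([(105,227),(532,270),(508,530),(80,487)],315,160,6)])
fh=np.array([ray(c,*p,8) for p in cp([(133,360),(478,395)],315,160,6)])
print('frame c',fc.mean(0),'holes mid',fh.mean(0), 'holedist',np.linalg.norm(fh[0]-fh[1]))
a=fh[0]-fh[1]; print('frame y yaw(hole)',np.degrees(np.arctan2(a[1],a[0])))
e=fc[0]-fc[1]+fc[3]-fc[2]; print('edges',np.degrees(np.arctan2(e[1],e[0])),np.linalg.norm(e)/2,[np.linalg.norm(fc[i]-fc[i-1]) for i in range(4)])
sc=np.array([ray(c,*p,100) for p in cp([(53,184),(609,55),(735,580),(170,717)],135,155,5)])
print('stage',sc.mean(0),[np.linalg.norm(sc[i]-sc[i-1]) for i in range(4)])
x=sc[0]-sc[3]+sc[1]-sc[2]; y=sc[0]-sc[1]+sc[3]-sc[2]
yx=np.arctan2(x[1],x[0]); yy=np.arctan2(y[1],y[0])-np.pi/2; print('yaw',np.degrees(yx),np.degrees(yy))
pt=np.array([ray(c,*p,118) for p in cp([(238,421),(548,346)],135,155,5)])
d=pt[0]-pt[1]; print('pins',pt,np.linalg.norm(d),np.degrees(np.arctan2(d[1],d[0]))-90,'mid',pt.mean(0))
m=(pt.mean(0)-sc.mean(0))[:2]; th=(yx+yy)/2; print('off stage axes',[m@[np.cos(th),np.sin(th)],m@[-np.sin(th),np.cos(th)]])
# depth
for n,(u,v) in dict(bench=(300,220),plate=(170,270),frame=(335,240)).items(): print(n,dep(c,u,v))
E
python3 est.py
python3 - <<'E'
from h import *
c=load('scene0'); crop(c,310,230,510,370,4,'st2'); crop(c,205,220,325,300,6,'fr2')
E
```

```text
frame c [ 575.1791577  -201.22744765    8.        ] holes mid [ 575.40171405 -200.89424897    8.        ] holedist 143.52752473844842
frame y yaw(hole) 84.07942266776315
edges 84.12868235429505 177.83233184343322 [np.float64(108.71039867279046), np.float64(178.26635156979881), np.float64(108.71241128969854), np.float64(177.39831212009233)]
stage [546.87786128 154.91703563 100.        ] [np.float64(248.51486006198664), np.float64(259.57896693847226), np.float64(247.59682387434077), np.float64(259.9891578480787)]
yaw 13.681806223224005 13.368617920133424
pins [[527.77425872 218.87382994 118.        ]
 [561.06883807  81.53743539 118.        ]] 141.31459330455672 13.627352623372033 mid [544.42154839 150.20563267 118.        ]
off stage axes [np.float64(-3.4900631837625355), np.float64(-4.00627631553011)]
bench [ 5.82770883e+02 -3.80092220e+01  4.85026397e-01]
plate [458.69537671 250.32744231  99.79714759]
frame [ 532.04239721 -124.94976147    7.51711076]
```

View pics/st2.png

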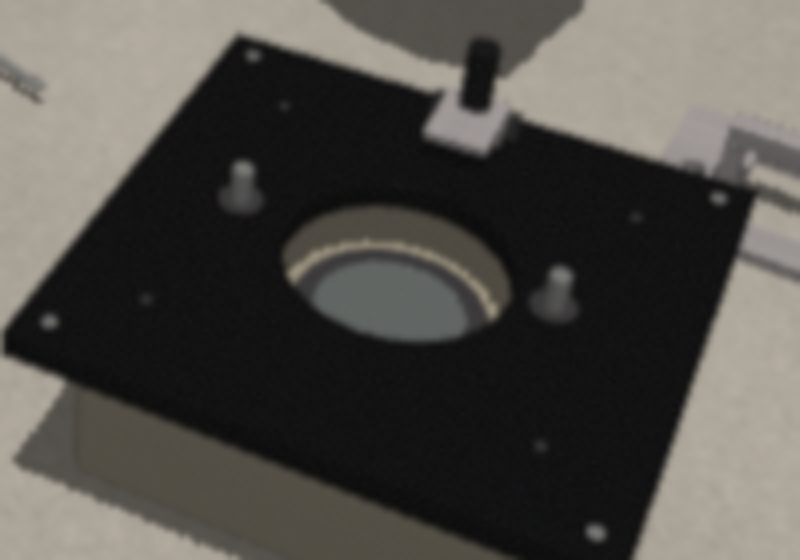

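View pics/fr2.png

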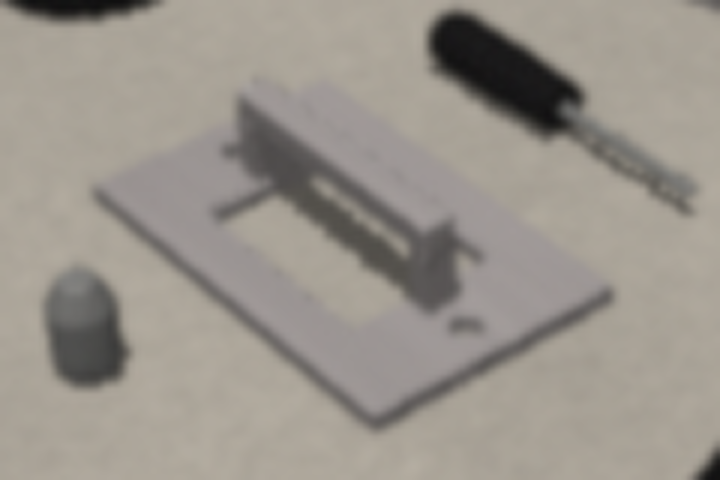

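Run:
```python
from h import *
c=load('top0')
for p in [(540,285),(560,300),(520,360),(515,375),(510,380),(545,330),(600,340),(600,400),(530,400),(560,150),(520,180),(560,410),(600,420),(620,435)]: print(p,dep(c,*p).round())
s=load('scene0')
f=lambda x,y:(310+(x+.5)/4-.5,230+(y+.5)/4-.5)
a=[ray(s,*f(*p),118) for p in [(242,166),(561,273)]]; print(a,np.mean(a,0),np.linalg.norm(a[0]-a[1]))
b=[ray(s,*f(*p),100) for p in [(239,36),(755,194),(5,342)]]; print('corners',b)
print('top corners')
import est
print(est.sc)
g=lambda x,y:(205+(x+.5)/6-.5,220+(y+.5)/6-.5)
q=[ray(s,*g(*p),8) for p in [(97,188),(376,417),(612,292)]]; print('frame sc',q,(q[0]+q[2])/2); print(est.fc)
```

```text
(540, 285) [ 421. -605.   60.]
(560, 300) [ 393. -594.  168.]
(520, 360) [ 249. -549.   66.]
(515, 375) [ 215. -537.   65.]
(510, 380) [ 199. -533.   45.]
(545, 330) [ 327. -573.  142.]
(600, 340) [ 320. -631.  240.]
(600, 400) [ 206. -627.  237.]
(530, 400) [ 140. -600.   -3.]
(560, 150) [ 720. -617.  151.]
(520, 180) [ 661. -544.  110.]
(560, 410) [ 116. -671.    0.]
(600, 420) [ 168. -626.  237.]
(620, 435) [  56. -815.    0.]
[array([561.43722737,  78.98551265, 118.        ]), array([527.73423479, 220.02557521, 118.        ])] [544.58573108 149.50554393 118.        ] 145.0110028736971
corners [array([458.64026093,   2.00053463, 100.        ]), array([399.342395  , 251.49647329, 100.        ]), array([702.28158624,  63.8431294 , 100.        ])]
top corners
frame c [ 575.1791577  -201.22744765    8.        ] holes mid [ 575.40171405 -200.89424897    8.        ] holedist 143.52752473844842
frame y yaw(hole) 84.07942266776315
edges 84.12868235429505 177.83233184343322 [np.float64(108.71039867279046), np.float64(178.26635156979881), np.float64(108.71241128969854), np.float64(177.39831
[... 500 characters left out ...]
e+02 -3.80092220e+01  4.85026397e-01]
plate [458.69537671 250.32744231  99.79714759]
frame [ 532.04239721 -124.94976147    7.51711076]
[[637.60096088 310.57883565 100.        ]
 [697.17175536  57.92777089 100.        ]
 [456.64986039  -0.83790987 100.        ]
 [396.0888685  251.99944588 100.        ]]
frame sc [array([ 621.36908719, -294.10017261,    8.        ]), array([ 638.94123021, -117.80718303,    8.        ]), array([ 533.46186824, -105.13967232,    8.        ])] [ 577.41547771 -199.61992246    8.        ]
[[ 638.36325594 -118.15606093    8.        ]
 [ 620.12830497 -295.48732908    8.        ]
 [ 512.03872776 -283.86701642    8.        ]
 [ 530.18634212 -107.39938416    8.        ]]
```

```bash
cat >> h.py <<'E'
from scipy.spatial.transform import Rotation as Rn
def down(yaw):
    y=np.radians(yaw); x=np.array([np.cos(y),np.sin(y),0]); d=np.array([0,0,-1.]); return np.column_stack([x,d,np.cross(x,d)])
def row(p,yaw,ref=None):
    s=arm.state(); R=np.array(s['tcp_rot']) if ref is None else ref[1]; o=np.array(s['tool_pos']) if ref is None else ref[0]
    d=R.T@(np.array(p,float)-o)/1000; r=Rn.from_matrix(R.T@down(yaw)).as_rotvec(degrees=True)
    print([round(float(v),4) for v in d]+[round(float(v),2) for v in r])
def st():
    s=arm.state(); R=np.array(s['tcp_rot']); print('t',round(s['t'],2),'pos',np.round(s['tool_pos'],2),'yaw',round(np.degrees(np.arctan2(R[1,0],R[0,0])),2),'tilt',np.round(R[:2,1]*57.3,2),'F',np.round(s['force'],2),'M',np.round(s['torque'],2),'w',round(s['gripper_width']*85.4,2),'q',np.round(s['q'],2))
E
python3 - <<'E'
from h import *
st(); row((200,-420,300),-45); row((575.8,-200.7,200),-5.9)
E
```

```text
t 0.1 pos [ 126.36 -535.05  247.77] yaw -76.72 tilt [-0.    0.08] F [ 0.15 -0.42  0.42] M [-0.03  0.07 -0.  ] w 85.11 q [-1.55  0.38  1.3   0.    1.46 -0.22]
[-0.0951, -0.0521, 0.0981, -0.04, -31.72, -0.07]
[-0.2221, 0.0482, 0.5142, -0.06, -70.82, -0.05]
```

```bash
python3 -m pendant '[[-0.05,-0.04,0.01,0,-8,0],[-0.095,-0.052,0.05,0,-16,0],[-0.095,-0.052,0.098,0,-24,0],[-0.11,-0.04,0.14,0,-31,0],[-0.222,0.048,0.514,0,-70.8,0],[-0.222,0.048,0.514,0,-70.8,0],[-0.222,0.048,0.514,0,-70.8,0],[-0.222,0.048,0.514,0,-70.8,0],[-0.222,0.048,0.514,0,-70.8,0],[-0.222,0.048,0.514,0,-70.8,0],[-0.222,0.048,0.514,0,-70.8,0],[-0.222,0.048,0.514,0,-70.8,0]]' 0.055
python3 - <<'E'
from h import *
st(); row((575.8,-200.7,200),-5.9)
E
```

```text
t: 1.3
tool_pos: [568.5, -204.6, 201.7]
tcp_rot: [[0.995, -0.001, 0.103], [-0.103, 0.0, 0.995], [-0.001, -1.0, 0.0]]
force: [-0.4, -0.3, -0.7]
gripper_width: 0.644
t 1.3 pos [ 568.53 -204.57  201.72] yaw -5.91 tilt [-0.04  0.01] F [-0.44 -0.35 -0.71] M [-0.07  0.03  0.04] w 55.01 q [-0.54  0.51  1.22 -0.    1.41 -0.44]
[0.0068, 0.0017, 0.0046, -0.01, -0.01, -0.04]
```

```bash
python3 -m pendant '[[0,0,0,0,0,0],[0,0,0,0,0,0],[0,0,0,0,0,0]]'
python3 - <<'E'
from h import *
st(); row((575.8,-200.7,200),-5.9)
E
```

```text
t: 1.6
tool_pos: [566.4, -206.7, 202.7]
tcp_rot: [[0.995, -0.0, 0.104], [-0.104, -0.0, 0.995], [-0.0, -1.0, -0.0]]
force: [-0.7, -0.1, -1.0]
gripper_width: 0.648
t 1.6 pos [ 566.38 -206.66  202.73] yaw -5.97 tilt [-0.01 -0.01] F [-0.67 -0.13 -0.95] M [-0.03 -0.   -0.07] w 55.34 q [-0.55  0.51  1.22 -0.    1.41 -0.44]
[0.0088, 0.0027, 0.0069, 0.01, -0.07, -0.01]
```

```bash
python3 -m pendant '[[0.009,0.03,0.007,0,0,0],[0.009,0.07,0.007,0,0,0],[0.009,0.093,0.007,0,0,0],[0.009,0.093,0.007,0,0,0],[0.009,0.093,0.007,0,0,0]]'
python3 - <<'E'
from h import *
st(); row((575.8,-200.7,38),-5.9)
c=cap('top','t1'); crop(c,280,140,440,260,5,'t1c'); c=cap('scene','s1'); crop(c,190,160,350,300,5,'s1c')
E
```

```text
t: 2.1
tool_pos: [576.5, -201.1, 110.9]
tcp_rot: [[0.995, 0.001, 0.105], [-0.105, -0.001, 0.995], [0.001, -1.0, -0.001]]
force: [-0.0, -0.1, 1.2]
gripper_width: 0.645
t 2.1 pos [ 576.55 -201.09  110.87] yaw -6.0 tilt [ 0.07 -0.04] F [-0.01 -0.1   1.2 ] M [ 0.02 -0.06  0.01] w 55.12 q [-0.53  0.61  1.32 -0.    1.21 -0.42]
[-0.0009, 0.0729, 0.0004, 0.04, -0.1, 0.07]
```

View pics/s1c.png

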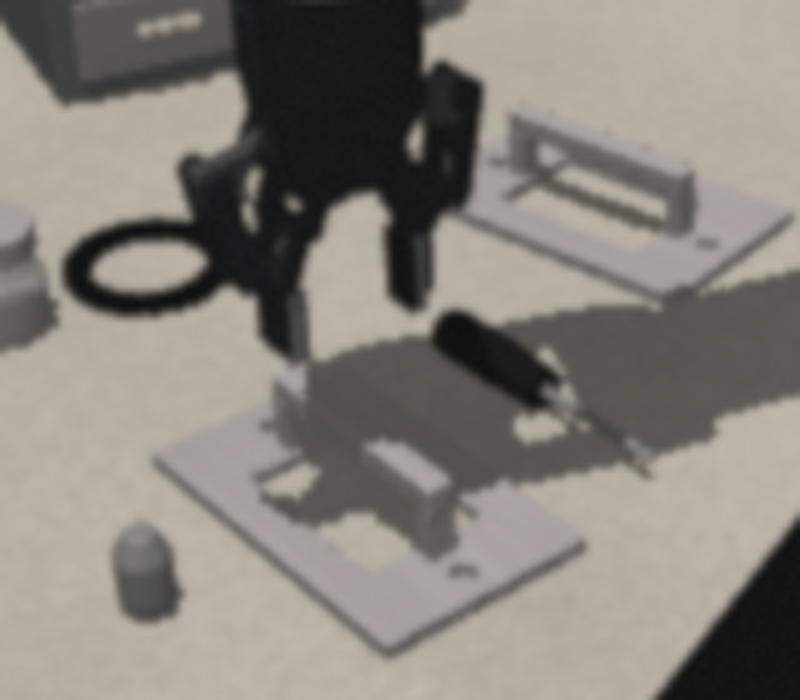

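View pics/t1c.png

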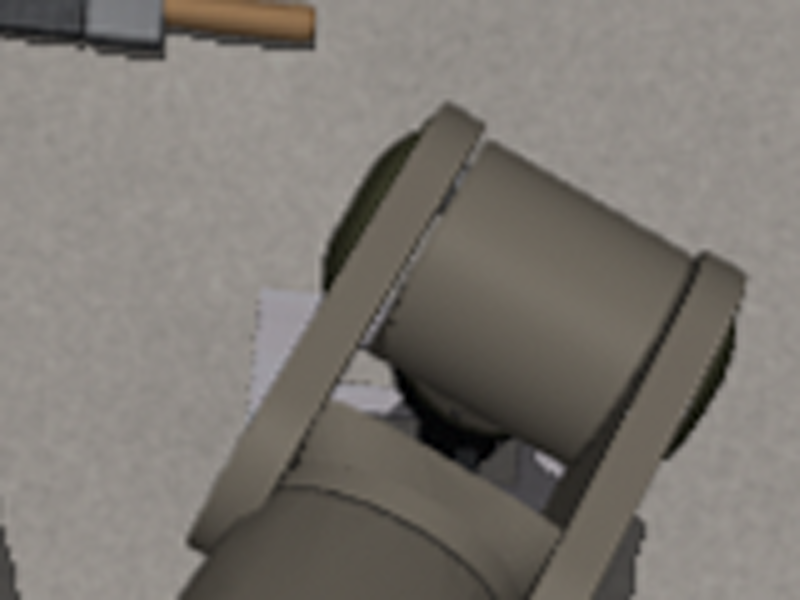

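The gripper stands straddling the line of the bar (scene crop, fingers at (285,350) and (410,300), bar between); top view is hidden by the wrist. Descend and grip.

```bash
python3 -m pendant '[[-0.001,0.03,0,0,0,0],[-0.001,0.06,0,0,0,0],[-0.001,0.073,0,0,0,0],[-0.001,0.073,0,0,0,0],[-0.001,0.073,0,0,0,0]]' && python3 -m pendant '[[0,0,0,0,0,0],[0,0,0,0,0,0],[0,0,0,0,0,0],[0,0,0,0,0,0],[0,0,0,0,0,0],[0,0,0,0,0,0],[0,0,0,0,0,0]]' 0 70
python3 - <<'E'
from h import *
st()
E
```

```text
t: 2.7
tool_pos: [576.5, -200.4, 38.1]
tcp_rot: [[0.995, 0.002, 0.103], [-0.103, -0.001, 0.995], [0.002, -1.0, -0.001]]
force: [0.2, -0.1, 0.5]
gripper_width: 0.649
t: 3.4
tool_pos: [576.0, -200.1, 37.6]
tcp_rot: [[0.995, 0.001, 0.103], [-0.103, -0.001, 0.995], [0.001, -1.0, -0.001]]
force: [-1.1, 0.2, 5.7]
gripper_width: 0.149
t 3.4 pos [ 575.96 -200.1    37.57] yaw -5.91 tilt [ 0.06 -0.04] F [-1.1   0.24  5.7 ] M [0.09 0.29 0.01] w 12.76 q [-0.53  0.7   1.39 -0.    1.05 -0.42]
```

```bash
python3 -m pendant '[[0,-0.02,0,0,0,0],[0,-0.06,0,0,0,0],[0,-0.1,0,0,0,0],[0,-0.15,0,0,0,0],[0,-0.182,0,0,0,0],[0,-0.182,0,0,0,0],[0,-0.182,0,0,0,0]]'
python3 - <<'E'
from h import *
st(); row((544.5,149.9,220),13.5)
c=cap('scene','s2'); crop(c,190,100,350,240,5,'s2c')
E
```

```text
t: 4.1
tool_pos: [575.3, -199.7, 217.7]
tcp_rot: [[0.995, -0.001, 0.103], [-0.103, 0.001, 0.995], [-0.001, -1.0, 0.001]]
force: [0.5, -0.2, -4.1]
gripper_width: 0.146
t 4.1 pos [ 575.27 -199.67  217.67] yaw -5.92 tilt [-0.07  0.04] F [ 0.5  -0.2  -4.07] M [ 0.01 -0.   -0.  ] w 12.44 q [-0.53  0.51  1.18  0.    1.46 -0.42]
[-0.0666, -0.0021, 0.3445, -0.04, -19.42, -0.06]
```

View pics/s2c.png

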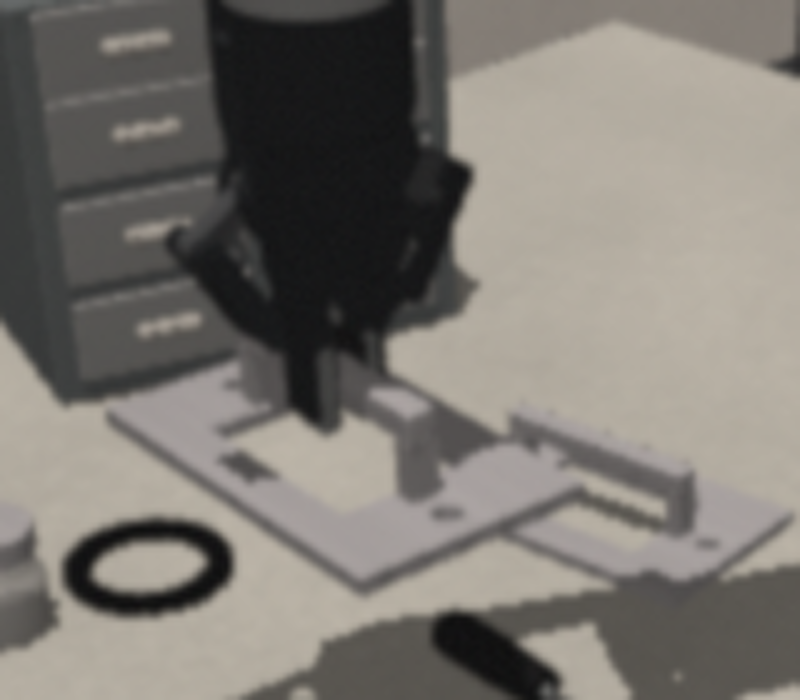

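Frame is held level, hanging clear (crop (110–580, 360–590)). Carry to over the stage.

```bash
python3 -m pendant '[[-0.006,-0.002,0.03,0,-2,0],[-0.014,-0.002,0.07,0,-4,0],[-0.023,-0.002,0.12,0,-7,0],[-0.033,-0.002,0.17,0,-10,0],[-0.042,-0.002,0.22,0,-13,0],[-0.052,-0.002,0.27,0,-15.5,0],[-0.06,-0.002,0.31,0,-18,0],[-0.0645,-0.002,0.335,0,-19.4,0],[-0.0666,-0.002,0.3445,0,-19.4,0],[-0.0666,-0.002,0.3445,0,-19.4,0],[-0.0666,-0.002,0.3445,0,-19.4,0],[-0.0666,-0.002,0.3445,0,-19.4,0]]'
python3 - <<'E'
from h import *
st(); row((544.5,149.9,165),13.5)
c=cap('scene','s3'); crop(c,300,160,520,325,3.6 and 3,'s3c')
c=cap('top','t3'); crop(c,100,155,300,305,4,'t3c')
E
```

```text
t: 5.35
tool_pos: [545.2, 148.2, 220.0]
tcp_rot: [[0.973, -0.001, -0.231], [0.231, -0.0, 0.973], [-0.001, -1.0, -0.0]]
force: [0.0, 0.2, -3.5]
gripper_width: 0.148
t 5.35 pos [545.17 148.25 220.04] yaw 13.37 tilt [-0.05 -0.02] F [ 0.04  0.19 -3.47] M [ 0.03 -0.05  0.  ] w 12.68 q [ 0.06  0.43  1.3  -0.    1.41 -0.18]
[-0.0002, 0.055, 0.0018, 0.01, -0.13, -0.06]
```

View pics/s3c.png

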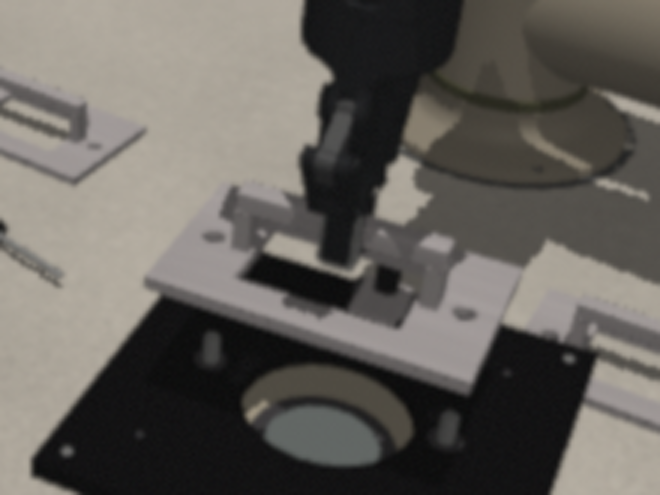

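View pics/t3c.png

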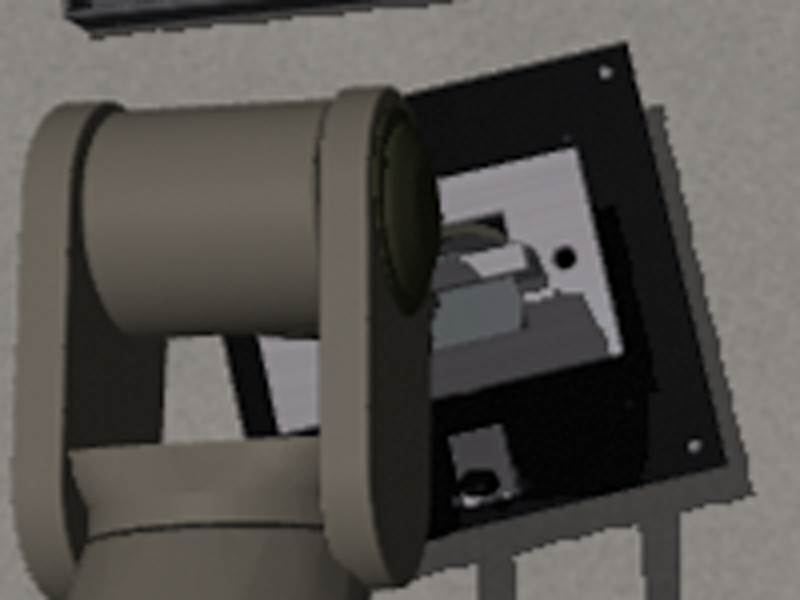

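```bash
python3 -m pendant '[[0,0.02,0.001,0,0,0],[0,0.04,0.002,0,0,0],[0,0.055,0.002,0,-0.1,0],[0,0.055,0.002,0,-0.1,0],[0,0.055,0.002,0,-0.1,0]]'
python3 - <<'E'
from h import *
c=load('t3');u=100+(565+.5)/4-.5;v=155+(257.5+.5)/4-.5
w=ray(c,u,v,190.2);print('hole top at z220',w, 'rel', w-np.array([545.17,148.25,0]))
st(); row((544.5,149.9,160),13.5)
c=cap('scene','s4'); crop(c,310,190,470,310,5,'s4c')
c=cap('top','t4'); crop(c,195,180,275,240,10,'t4c')
E
```

```text
t: 5.95
tool_pos: [544.9, 151.1, 166.0]
tcp_rot: [[0.972, 0.0, -0.234], [0.234, -0.0, 0.972], [0.0, -1.0, -0.0]]
force: [0.3, -0.0, -3.1]
gripper_width: 0.142
hole top at z220 [563.46756769  76.57947159 190.2       ] rel [ 18.29756769 -71.67052841 190.2       ]
t 5.95 pos [544.9  151.07 166.05] yaw 13.54 tilt [ 0.03 -0.  ] F [ 0.27 -0.04 -3.07] M [ 0.05  0.04 -0.01] w 12.1 q [ 0.06  0.48  1.39 -0.    1.28 -0.18]
[-0.0007, 0.006, -0.001, 0.01, 0.04, 0.03]
```

View pics/s4c.png

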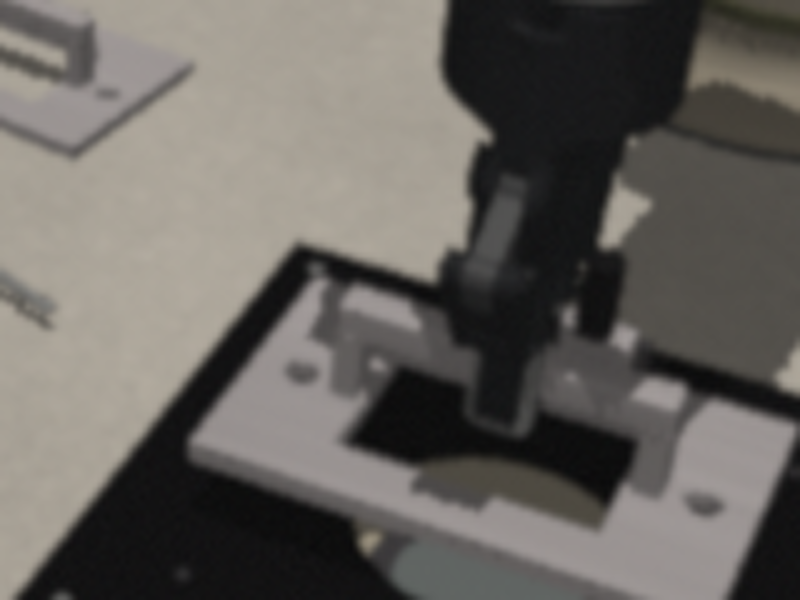

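View pics/t4c.png

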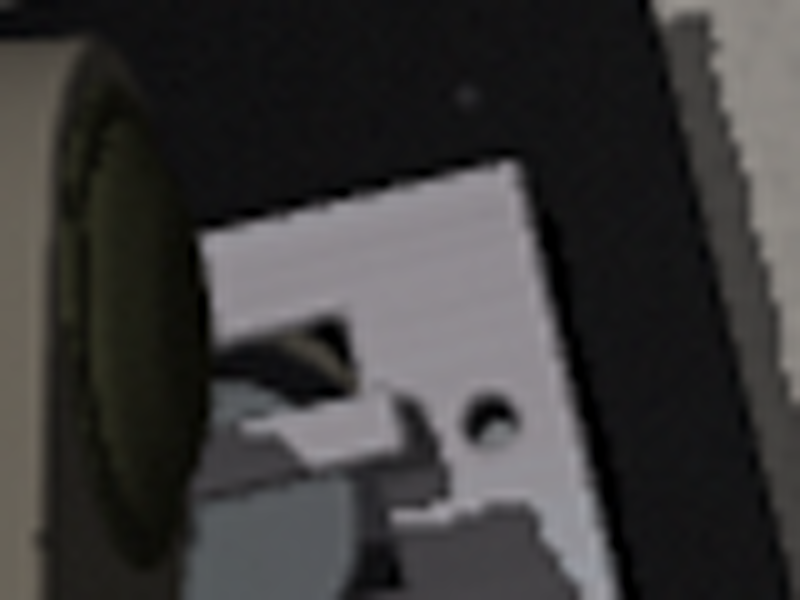

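Run:
```python
from h import *
c=load('t4'); f=lambda x,y:(195+(x+.5)/10-.5,180+(y+.5)/10-.5)
w=ray(c,*f(492,420),136.2);print('hole',w,w-np.array([544.9,151.07,0]))
s=load('s4'); g=lambda x,y:(310+(x+.5)/5-.5,190+(y+.5)/5-.5)
a=[ray(s,*g(*p),136.2) for p in [(303,371),(704,503)]]; print(a,np.mean(a,0),np.linalg.norm(a[0]-a[1]), 'dir',np.degrees(np.arctan2(*(a[1]-a[0])[[1,0]]))-90)
o=np.array([544.9,151.07]);x=np.array([np.cos(np.radians(13.5)),np.sin(np.radians(13.5))]);y=np.array([-x[1],x[0]])
h=w[:2]+72*y; print('tophole frame c rel tcp (stage axes)',(h-o)@x,(h-o)@y)
m=np.mean(a,0)[:2]; print('scene',(m-o)@x,(m-o)@y)
# pin mid relative, stage axes; top using pin1+72y, pin0-72y ; scene
for n,P in dict(tm=(544.42,150.21),tp1=np.array((561.07,81.54))+72*y,tp0=np.array((527.77,218.87))-72*y,sc=(544.59,149.5)).items():
    P=np.array(P);print(n,(P-o)@x,(P-o)@y)
```

```text
hole [564.10917225  79.56158953 136.2       ] [ 19.20917225 -71.50841047 136.2       ]
[array([563.73800557,  79.20541881, 136.2       ]), array([530.45131655, 219.01114977, 136.2       ])] [547.09466106 149.10828429 136.2       ] 143.71376439251898 dir 13.39234658318253
tophole frame c rel tcp (stage axes) 1.9851143940026892 -2.0169196005021273
scene 1.6760689632408399 -2.4198467984756227
tm -0.6675005747069777 -0.7241843568911487
tp1 -0.5082345360705868 0.6163079011995614
tp0 -0.8291010669818148 -2.074400314185853
sc -0.6679438965769965 -1.4542527122290276
```

```bash
python3 -m pendant '[[-0.0012,0.002,0.0006,0,0,0],[-0.0024,0.004,0.0012,0,0,0],[-0.0024,0.005,0.0012,0,0,0],[-0.0024,0.005,0.0012,0,0,0],[-0.0024,0.005,0.0012,0,0,0]]'
python3 - <<'E'
from h import *
st(); row((542.3,151.7,159),13.5)
c=cap('scene','s5'); crop(c,310,230,470,310,5,'s5c')
c=cap('top','t5'); crop(c,215,195,275,240,13,'t5c')
E
```

```text
t: 6.55
tool_pos: [541.9, 152.2, 160.6]
tcp_rot: [[0.972, 0.0, -0.235], [0.235, -0.0, 0.972], [0.0, -1.0, -0.0]]
force: [1.3, 0.4, -3.4]
gripper_width: 0.146
t 6.55 pos [541.94 152.16 160.56] yaw 13.58 tilt [ 0. -0.] F [ 1.29  0.41 -3.45] M [ 0.02 -0.   -0.01] w 12.49 q [ 0.06  0.48  1.4  -0.    1.26 -0.17]
[0.0002, 0.0016, -0.0005, 0.0, 0.08, 0.0]
```

View pics/s5c.png

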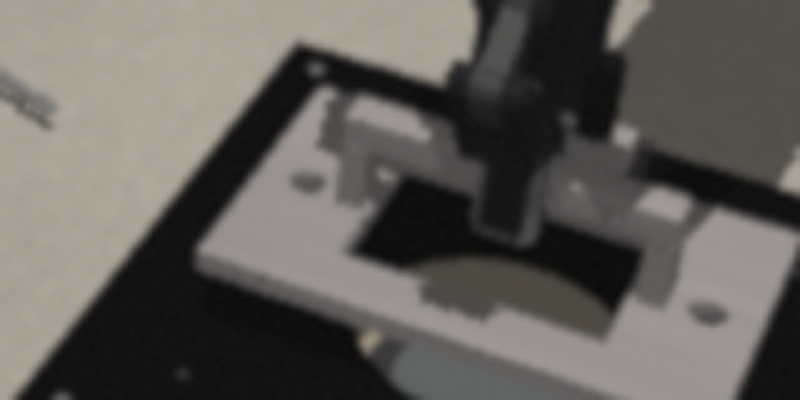

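View pics/t5c.png

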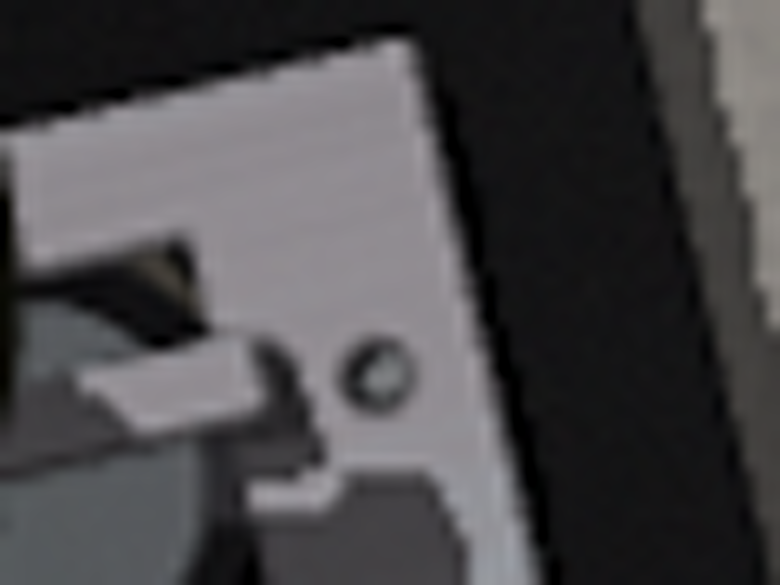

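Pin tip shows inside the hole (top crop: hole (377,375), tip (388,373)), within ~0.7 mm. Lower in small steps, feeling.

```bash
python3 -m pendant '[[0.0004,0.0015,0,0,0,0],[0.0004,0.003,0,0,0,0],[0.0004,0.0045,0,0,0,0],[0.0004,0.0045,0,0,0,0]]'
python3 - <<'E'
from h import *
st()
E
```

```text
t: 7.05
tool_pos: [542.2, 152.2, 155.8]
tcp_rot: [[0.972, -0.001, -0.235], [0.235, -0.0, 0.972], [-0.001, -1.0, 0.0]]
force: [0.4, -0.3, -4.4]
gripper_width: 0.15
t 7.05 pos [542.2  152.23 155.76] yaw 13.58 tilt [-0.03 -0.  ] F [ 0.44 -0.32 -4.43] M [ 0.04 -0.04  0.06] w 12.79 q [ 0.06  0.49  1.41  0.    1.25 -0.17]
```

```bash
python3 -m pendant '[[0,0.001,0,0,0,0],[0,0.002,0,0,0,0],[0,0.003,0,0,0,0],[0,0.003,0,0,0,0]]'
python3 - <<'E'
from h import *
st()
c=cap('top','t6'); crop(c,215,195,275,240,13,'t6c')
E
```

```text
t: 7.45
tool_pos: [542.3, 152.2, 152.9]
tcp_rot: [[0.972, -0.0, -0.235], [0.235, 0.0, 0.972], [-0.0, -1.0, 0.0]]
force: [0.4, -0.8, -3.1]
gripper_width: 0.147
t 7.45 pos [542.28 152.21 152.91] yaw 13.58 tilt [-0.01  0.  ] F [ 0.36 -0.76 -3.14] M [ 0.02 -0.03  0.03] w 12.54 q [ 0.06  0.49  1.41  0.    1.24 -0.17]
```

View pics/t6c.png

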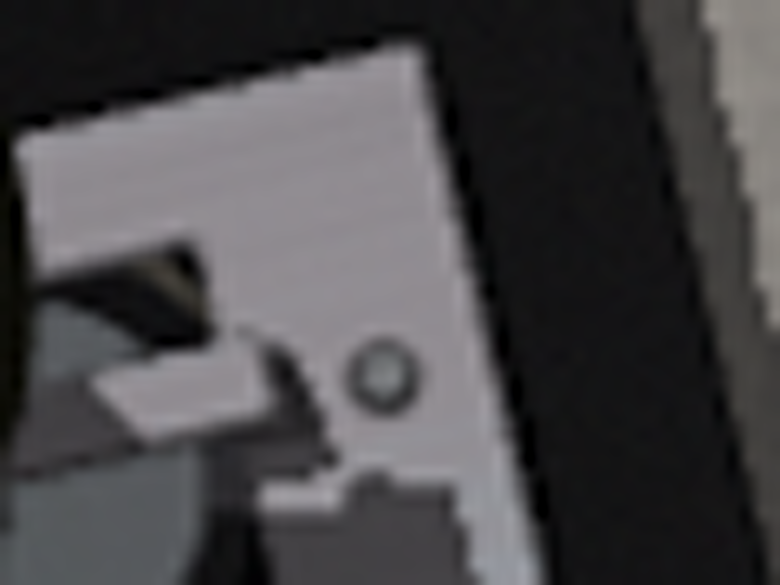

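Tip (387,376) is centred in the hole (385,376), no added force. Continue down.

```bash
python3 -m pendant '[[0,0.001,0,0,0,0],[0,0.002,0,0,0,0],[0,0.003,0,0,0,0],[0,0.004,0,0,0,0],[0,0.004,0,0,0,0]]'
python3 - <<'E'
from h import *
st()
E
```

```text
t: 8.0
tool_pos: [542.3, 152.2, 148.9]
tcp_rot: [[0.972, -0.0, -0.235], [0.235, 0.0, 0.972], [-0.0, -1.0, 0.0]]
force: [0.4, 0.1, -4.7]
gripper_width: 0.15
t 8.0 pos [542.29 152.23 148.89] yaw 13.58 tilt [-0.01  0.  ] F [ 0.45  0.12 -4.69] M [ 0.01 -0.04  0.02] w 12.78 q [ 0.06  0.49  1.42  0.    1.23 -0.17]
```

```bash
python3 -m pendant '[[0,0.002,0,0,0,0],[0,0.004,0,0,0,0],[0,0.006,0,0,0,0],[0,0.008,0,0,0,0],[0,0.0095,0,0,0,0],[0,0.0095,0,0,0,0]]'
python3 - <<'E'
from h import *
st()
E
```

```text
t: 8.6
tool_pos: [542.3, 152.2, 139.3]
tcp_rot: [[0.972, -0.0, -0.235], [0.235, -0.0, 0.972], [-0.0, -1.0, 0.0]]
force: [0.7, 0.2, -3.9]
gripper_width: 0.15
t 8.6 pos [542.27 152.24 139.33] yaw 13.58 tilt [-0.01 -0.  ] F [ 0.66  0.21 -3.93] M [ 0.02 -0.04 -0.  ] w 12.77 q [ 0.06  0.5   1.43  0.    1.21 -0.17]
```

```bash
python3 -m pendant '[[0,0.0005,0,0,0,0],[0,0.001,0,0,0,0],[0,0.0015,0,0,0,0],[0,0.0015,0,0,0,0],[0,0.0015,0,0,0,0]]'; python3 -c "
from h import *
st()"; python3 -m pendant '[[0,0.0005,0,0,0,0],[0,0.001,0,0,0,0],[0,0.0015,0,0,0,0],[0,0.0015,0,0,0,0],[0,0.0015,0,0,0,0]]';  python3 -c "
from h import *
st()"
```

```text
t: 9.1
tool_pos: [542.3, 152.2, 138.0]
tcp_rot: [[0.972, -0.0, -0.235], [0.235, 0.0, 0.972], [-0.0, -1.0, 0.0]]
force: [-0.0, 0.0, -4.2]
gripper_width: 0.153
t 9.1 pos [542.31 152.24 138.05] yaw 13.58 tilt [-0.  0.] F [-0.02  0.01 -4.15] M [ 0.01 -0.05  0.04] w 13.07 q [ 0.06  0.51  1.43  0.    1.21 -0.17]
t: 9.6
tool_pos: [542.3, 152.2, 136.8]
tcp_rot: [[0.972, 0.0, -0.235], [0.235, -0.0, 0.972], [0.0, -1.0, -0.0]]
force: [-1.5, -0.9, 0.9]
gripper_width: 0.149
t 9.6 pos [542.33 152.23 136.8 ] yaw 13.58 tilt [ 0.02 -0.  ] F [-1.51 -0.86  0.95] M [-0.07  0.23  0.04] w 12.74 q [ 0.06  0.51  1.43 -0.    1.2  -0.17]
```

```bash
python3 -m pendant '[[0,0.0005,0,0,0,0],[0,0.001,0,0,0,0],[0,0.001,0,0,0,0],[0,0.001,0,0,0,0]]'
python3 - <<'E'
from h import *
st()
c=cap('scene','s7'); crop(c,310,220,510,350,4,'s7c')
c=cap('top','t7'); crop(c,135,155,295,305,5,'t7c')
E
```

```text
t: 10.0
tool_pos: [542.3, 152.3, 135.8]
tcp_rot: [[0.972, 0.0, -0.235], [0.235, 0.0, 0.972], [0.0, -1.0, -0.0]]
force: [-2.1, -0.9, 3.9]
gripper_width: 0.148
t 10.0 pos [542.33 152.25 135.75] yaw 13.58 tilt [0.02 0.  ] F [-2.14 -0.92  3.88] M [-0.04  0.4  -0.  ] w 12.65 q [ 0.06  0.51  1.43  0.    1.2  -0.17]
```

View pics/s7c.png

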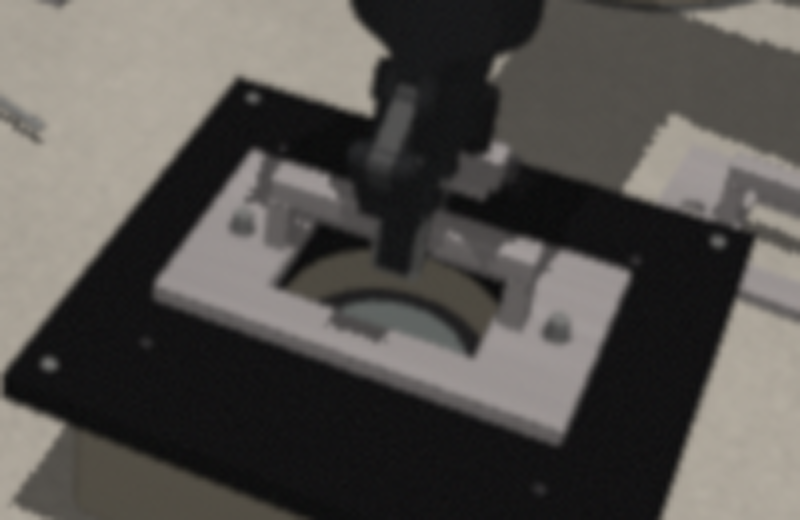

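Both pins stick out through the holes ((242,220), (557,325)), frame flat on the plate. Ease off and release.

```bash
python3 -m pendant '[[0,-0.0005,0,0,0,0],[0,-0.001,0,0,0,0],[0,-0.001,0,0,0,0]]' && python3 -m pendant '[[0,0,0,0,0,0],[0,0,0,0,0,0],[0,0,0,0,0,0],[0,0,0,0,0,0],[0,0,0,0,0,0]]' 0.05 && python3 -m pendant '[[0,-0.02,0,0,0,0],[0,-0.05,0,0,0,0],[0,-0.09,0,0,0,0],[0,-0.1,0,0,0,0],[0,-0.1,0,0,0,0]]'
python3 - <<'E'
from h import *
st()
c=cap('scene','s8'); crop(c,310,220,510,350,4,'s8c')
c=cap('top','t8'); crop(c,135,155,295,305,5,'t8c')
E
```

```text
t: 10.4
tool_pos: [542.3, 152.2, 136.5]
tcp_rot: [[0.972, -0.0, -0.235], [0.235, 0.0, 0.972], [-0.0, -1.0, 0.0]]
force: [-1.0, -0.6, 2.2]
gripper_width: 0.151
t: 10.9
tool_pos: [542.3, 152.2, 136.5]
tcp_rot: [[0.972, 0.0, -0.235], [0.235, 0.0, 0.972], [0.0, -1.0, 0.0]]
force: [-0.5, -0.1, 0.2]
gripper_width: 0.586
t: 11.4
tool_pos: [542.7, 152.3, 237.9]
tcp_rot: [[0.972, 0.003, -0.235], [0.235, 0.0, 0.972], [0.003, -1.0, -0.001]]
force: [0.1, 0.3, -0.7]
gripper_width: 0.585
t 11.4 pos [542.74 152.27 237.94] yaw 13.58 tilt [0.19 0.01] F [ 0.12  0.3  -0.74] M [ 0.01  0.05 -0.05] w 49.92 q [ 0.06  0.41  1.28 -0.    1.45 -0.17]
```

View pics/s8c.png

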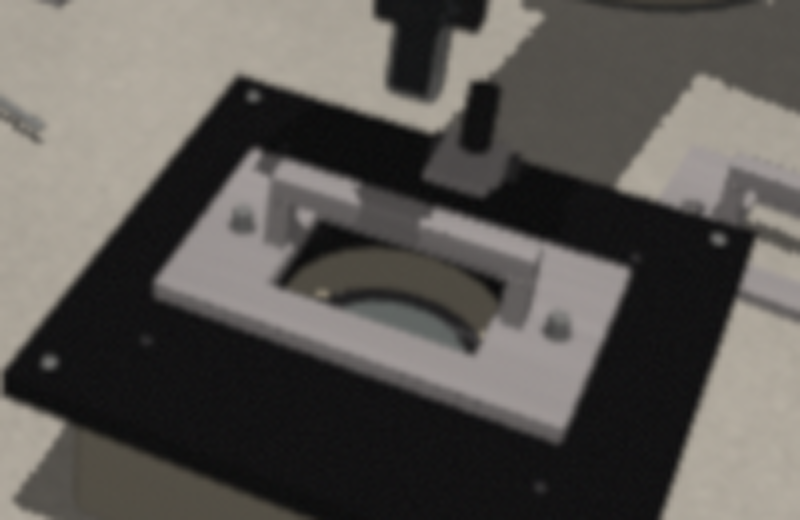

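View pics/t8c.png

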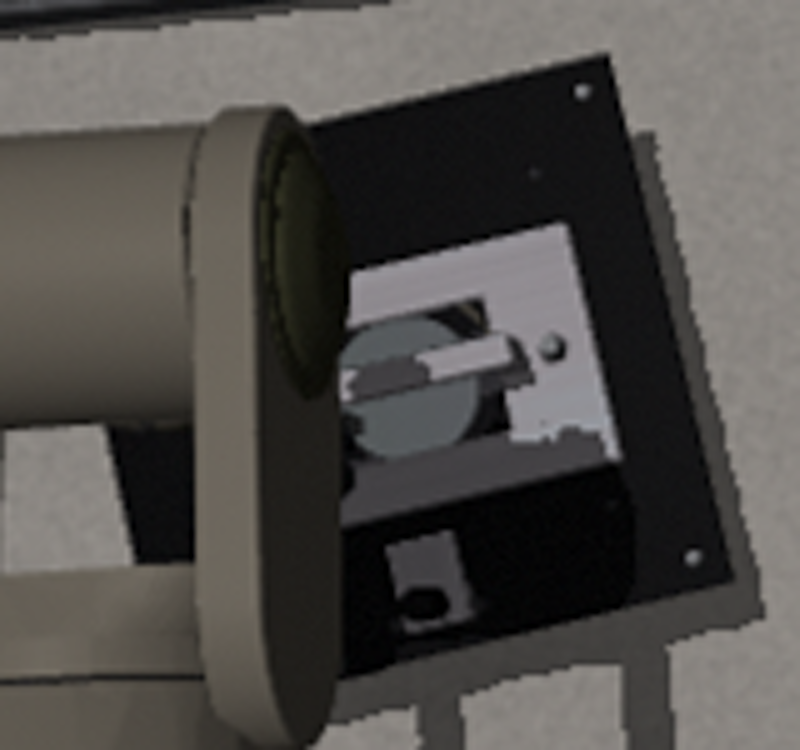

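Run:
```python
from h import *
t=load('top0'); s=load('scene0')
a=ray(t,135+422.5/5-.5,155+602.5/5-.5,150); b=ray(s,310+485.5/4-.5,230+45.5/4-.5,150); print(a,b)
th=np.radians(13.5);x=np.array([np.cos(th),np.sin(th)]);y=np.array([-x[1],x[0]])
o=np.array([546.9,154.9]); print([((p[:2]-o)@x,(p[:2]-o)@y) for p in (a,b)])
k=(a+b)[:2]/2 - 1.8*x+1*y; print('knob',k); row((k[0],k[1],200),13.5); st()
```

```text
[447.50023166 129.03608621 150.        ] [446.85922583 130.36161652 150.        ]
[(np.float64(-102.6911555961026), np.float64(-1.9448767041298418)), (np.float64(-103.00501147730176), np.float64(-0.5063310602128879))]
knob [445.19601752 130.25101963]
[-0.099, 0.0355, 0.0014, -0.02, 0.08, -0.11]
t 11.5 pos [541.83 152.18 235.27] yaw 13.58 tilt [-0.11 -0.01] F [-0.29  0.12 -0.31] M [-0.04 -0.    0.01] w 50.17 q [ 0.06  0.41  1.28  0.    1.45 -0.17]
```

Seated and released: both pins protrude, plate level. Now over to the latch knob.

```bash
python3 -m pendant '[[-0.03,0,0.001,0,0,0],[-0.07,0,0.001,0,0,0],[-0.099,0.01,0.0015,0,0,0],[-0.099,0.03,0.0015,0,0,0],[-0.099,0.05,0.0015,0,0,0],[-0.099,0.05,0.0015,0,0,0],[-0.099,0.05,0.0015,0,0,0]]' 0.05
python3 - <<'E'
from h import *
st(); row((445.2,130.2,140),13.5)
c=cap('scene','s9'); crop(c,360,190,480,290,6,'s9c')
c=cap('top','t9'); crop(c,135,155,295,305,5,'t9c')
E
```

```text
t: 12.2
tool_pos: [445.5, 130.4, 186.0]
tcp_rot: [[0.972, -0.002, -0.235], [0.235, -0.0, 0.972], [-0.002, -1.0, 0.0]]
force: [0.3, -0.0, 0.2]
gripper_width: 0.59
t 12.2 pos [445.53 130.42 186.01] yaw 13.58 tilt [-0.12 -0.  ] F [ 0.28 -0.01  0.2 ] M [ 0.05  0.04 -0.  ] w 50.4 q [ 0.03  0.29  1.63  0.    1.22 -0.21]
[-0.0003, 0.046, -0.0002, -0.03, 0.08, -0.12]
```

View pics/s9c.png

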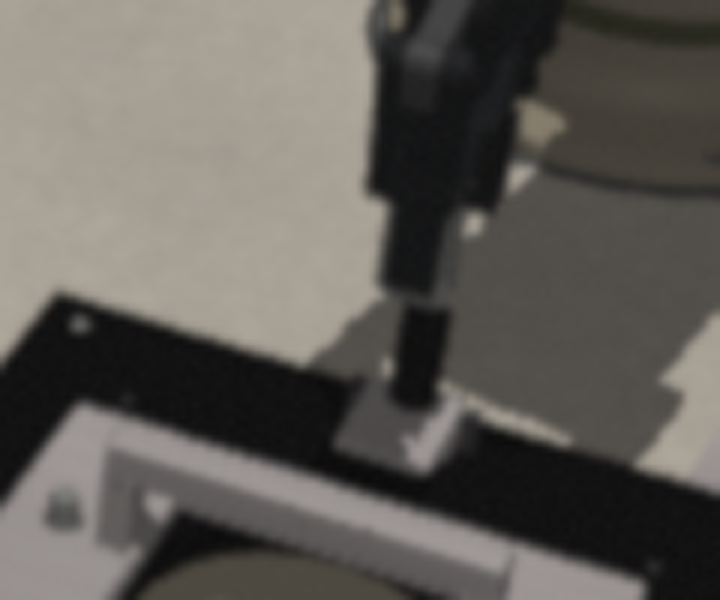

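View pics/t9c.png

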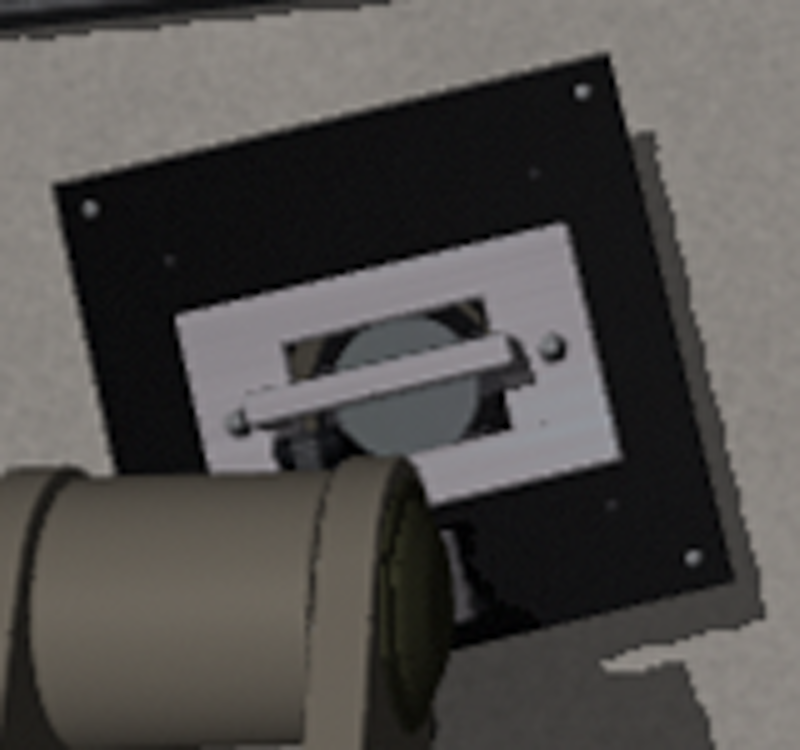

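Frame seated squarely on both pins; the open fingers stand above the knob. Descend around the knob and close gently.

```bash
python3 -m pendant '[[0,0.015,0,0,0,0],[0,0.03,0,0,0,0],[0,0.042,0,0,0,0],[0,0.046,0,0,0,0],[0,0.046,0,0,0,0]]'  && python3 -m pendant '[[0,0,0,0,0,0],[0,0,0,0,0,0],[0,0,0,0,0,0],[0,0,0,0,0,0],[0,0,0,0,0,0],[0,0,0,0,0,0]]' 0 20
python3 - <<'E'
from h import *
st()
c=cap('scene','s10'); crop(c,360,190,480,290,6,'s10c')
E
```

```text
t: 12.8
tool_pos: [445.9, 130.5, 140.7]
tcp_rot: [[0.972, -0.0, -0.235], [0.235, 0.0, 0.972], [-0.0, -1.0, 0.0]]
force: [-0.6, 0.8, 0.0]
gripper_width: 0.586
t: 13.4
tool_pos: [445.9, 130.5, 140.7]
tcp_rot: [[0.972, 0.001, -0.235], [0.235, 0.0, 0.972], [0.001, -1.0, -0.0]]
force: [1.0, -0.1, 1.5]
gripper_width: 0.177
t 13.4 pos [445.92 130.46 140.73] yaw 13.58 tilt [0.04 0.  ] F [ 0.95 -0.14  1.46] M [ 0.   -0.07 -0.05] w 15.13 q [ 0.03  0.35  1.7   0.    1.09 -0.21]
```

View pics/s10c.png

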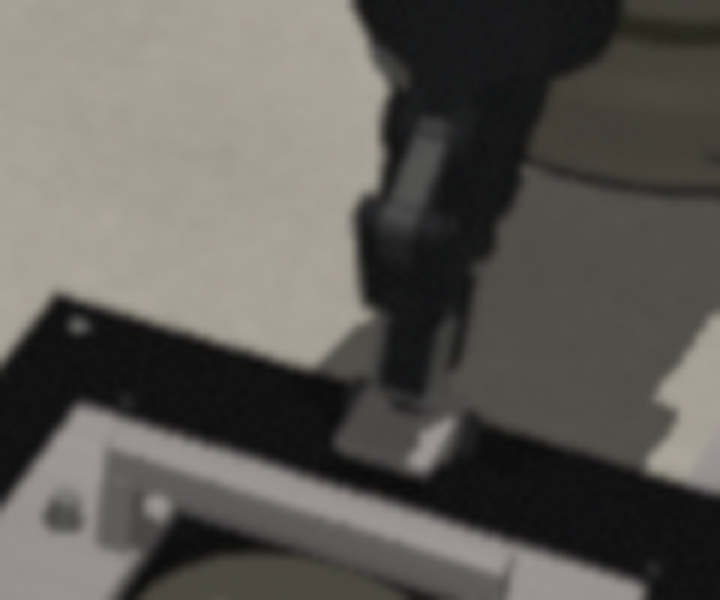

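```bash
python3 -m pendant '[[0.003,0,0,0,0,0],[0.008,0,0,0,0,0],[0.013,0,0,0,0,0],[0.018,0,0,0,0,0],[0.023,0,0,0,0,0],[0.028,0,0,0,0,0],[0.028,0,0,0,0,0],[0.028,0,0,0,0,0]]'; python3 -c "
from h import *
st()"; python3 -m pendant '[[0.001,0,0,0,0,0],[0.002,0,0,0,0,0],[0.003,0,0,0,0,0],[0.003,0,0,0,0,0],[0.003,0,0,0,0,0]]'; python3 -c "
from h import *
st()"
```

```text
t: 14.25
tool_pos: [473.9, 137.3, 140.8]
tcp_rot: [[0.972, 0.003, -0.235], [0.235, 0.001, 0.972], [0.003, -1.0, -0.0]]
force: [2.0, 0.2, 1.3]
gripper_width: 0.18
t 14.25 pos [473.92 137.25 140.78] yaw 13.58 tilt [0.15 0.03] F [2.02 0.24 1.34] M [ 0.05 -0.31  0.03] w 15.36 q [ 0.04  0.4   1.62  0.    1.12 -0.2 ]
t: 14.75
tool_pos: [475.7, 137.7, 140.5]
tcp_rot: [[0.972, -0.0, -0.235], [0.235, -0.0, 0.972], [-0.0, -1.0, 0.0]]
force: [-3.0, -1.2, 2.0]
gripper_width: 0.179
t 14.75 pos [475.69 137.68 140.51] yaw 13.58 tilt [-0.02 -0.01] F [-3.01 -1.22  2.02] M [-0.29  0.44  0.  ] w 15.28 q [ 0.04  0.4   1.62 -0.    1.13 -0.19]
```

```bash
python3 -m pendant '[[0.001,0,0,0,0,0],[0.0015,0,0,0,0,0],[0.0015,0,0,0,0,0],[0.0015,0,0,0,0,0]]'; python3 -c "
from h import *
st()"; python3 -m pendant '[[0.0005,0,0,0,0,0],[0.001,0,0,0,0,0],[0.001,0,0,0,0,0],[0.001,0,0,0,0,0]]'; python3 -c "
from h import *
st()"
```

```text
t: 15.15
tool_pos: [477.4, 138.1, 140.6]
tcp_rot: [[0.972, 0.0, -0.235], [0.235, 0.0, 0.972], [0.0, -1.0, 0.0]]
force: [-2.8, -1.3, 2.1]
gripper_width: 0.179
t 15.15 pos [477.38 138.12 140.56] yaw 13.58 tilt [0.01 0.  ] F [-2.8  -1.3   2.13] M [-0.17  0.38  0.03] w 15.25 q [ 0.04  0.4   1.61  0.    1.13 -0.19]
t: 15.55
tool_pos: [477.9, 138.2, 140.4]
tcp_rot: [[0.972, -0.001, -0.235], [0.235, -0.0, 0.972], [-0.001, -1.0, 0.0]]
force: [-5.5, -2.0, 2.5]
gripper_width: 0.178
t 15.55 pos [477.92 138.24 140.41] yaw 13.58 tilt [-0.06 -0.01] F [-5.52 -1.99  2.46] M [-0.34  0.73  0.02] w 15.17 q [ 0.04  0.4   1.61 -0.    1.13 -0.19]
```

```bash
python3 -m pendant '[[0.0005,0,0,0,0,0],[0.001,0,0,0,0,0],[0.001,0,0,0,0,0],[0.001,0,0,0,0,0]]'; python3 -c "
from h import *
st()"; python3 -m pendant '[[0.0005,0,0,0,0,0],[0.001,0,0,0,0,0],[0.001,0,0,0,0,0],[0.001,0,0,0,0,0]]'; python3 -c "
from h import *
st()"
```

```text
t: 15.95
tool_pos: [478.1, 138.3, 140.2]
tcp_rot: [[0.972, -0.003, -0.235], [0.235, -0.001, 0.972], [-0.003, -1.0, 0.0]]
force: [-8.2, -3.9, 3.3]
gripper_width: 0.181
t 15.95 pos [478.05 138.29 140.17] yaw 13.59 tilt [-0.19 -0.04] F [-8.22 -3.86  3.29] M [-0.62  1.23  0.06] w 15.49 q [ 0.04  0.4   1.61 -0.    1.13 -0.19]
t: 16.35
tool_pos: [478.2, 138.4, 139.9]
tcp_rot: [[0.972, -0.006, -0.235], [0.235, -0.001, 0.972], [-0.006, -1.0, 0.0]]
force: [-10.8, -5.2, 4.0]
gripper_width: 0.177
t 16.35 pos [478.16 138.36 139.91] yaw 13.6 tilt [-0.32 -0.07] F [-10.8   -5.17   4.04] M [-0.84  1.75 -0.04] w 15.14 q [ 0.04  0.41  1.61 -0.    1.13 -0.19]
```

End stop reached (12 N, position stalled). Ease partly (still pushing), open, and withdraw.

```bash
python3 -m pendant '[[-0.0006,0,0,0,0,0],[-0.0012,0,0,0,0,0],[-0.0012,0,0,0,0,0]]'; python3 -m pendant '[[0,0,0,0,0,0],[0,0,0,0,0,0],[0,0,0,0,0,0],[0,0,0,0,0,0]]' 0.035; python3 -c "
from h import *
st()"; python3 -m pendant '[[0,-0.015,0,0,0,0],[0,-0.04,0,0,0,0],[0,-0.08,0,0,0,0],[0,-0.12,0,0,0,0],[-0.04,-0.14,0,0,0,0],[-0.09,-0.15,0,0,0,0],[-0.1,-0.15,-0.05,0,0,0],[-0.1,-0.15,-0.1,0,0,0],[-0.1,-0.15,-0.15,0,0,0],[-0.1,-0.15,-0.2,0,0,0],[-0.1,-0.15,-0.2,0,0,0]]'
python3 - <<'E'
from h import *
st()
c=cap('scene','s11'); crop(c,310,220,510,350,4,'s11c')
c=cap('top','t11'); crop(c,135,155,295,305,5,'t11c')
E
```

```text
t: 16.65
tool_pos: [478.0, 138.3, 140.3]
tcp_rot: [[0.972, -0.003, -0.235], [0.235, -0.001, 0.972], [-0.003, -1.0, 0.0]]
force: [-7.3, -3.1, 2.5]
gripper_width: 0.177
t: 17.05
tool_pos: [479.3, 138.6, 140.6]
tcp_rot: [[0.972, 0.001, -0.235], [0.235, 0.0, 0.972], [0.001, -1.0, 0.0]]
force: [0.2, 0.0, -0.2]
gripper_width: 0.413
t 17.05 pos [479.35 138.57 140.57] yaw 13.58 tilt [0.04 0.01] F [ 0.21  0.   -0.23] M [ 0.05  0.03 -0.04] w 35.25 q [ 0.04  0.4   1.61  0.    1.13 -0.19]
t: 18.15
tool_pos: [429.9, -84.1, 290.2]
tcp_rot: [[0.973, 0.0, -0.229], [0.229, -0.001, 0.973], [-0.0, -1.0, -0.001]]
force: [0.1, 0.8, 0.0]
gripper_width: 0.415
t 18.15 pos [429.86 -84.14 290.16] yaw 13.25 tilt [ 0.01 -0.06] F [0.1  0.8  0.02] M [ 0.05 -0.03  0.05] w 35.44 q [-0.46  0.15  1.5  -0.    1.49 -0.7 ]
```

View pics/s11c.png

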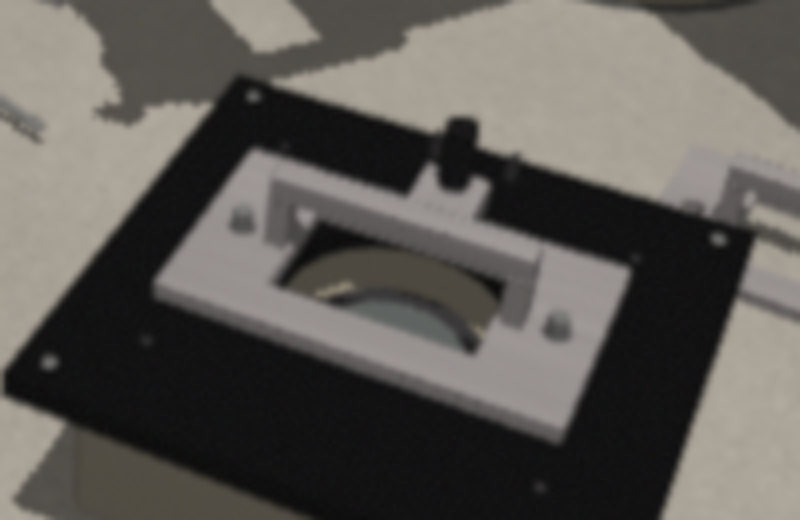

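View pics/t11c.png

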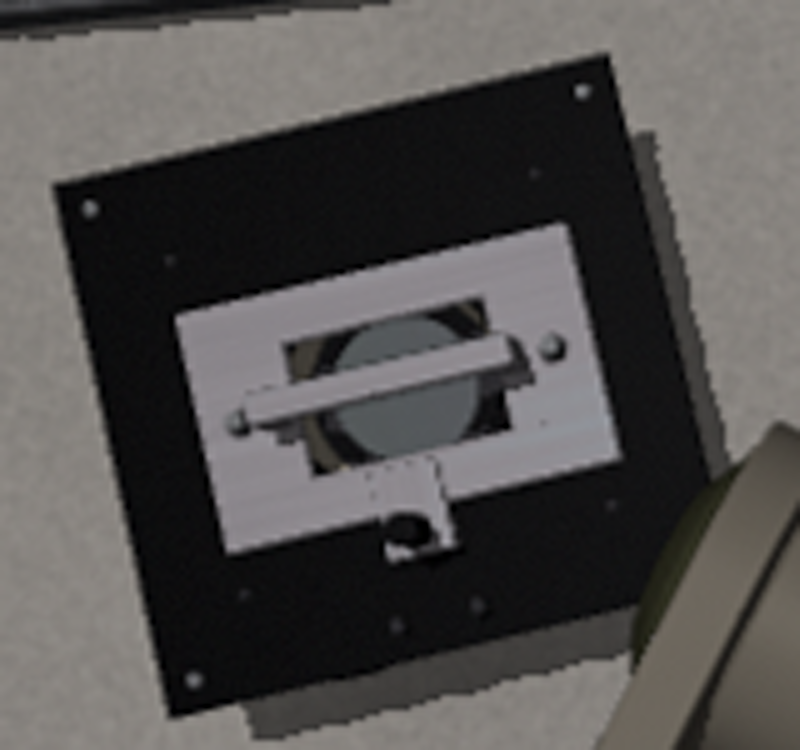

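View pics/t11.png

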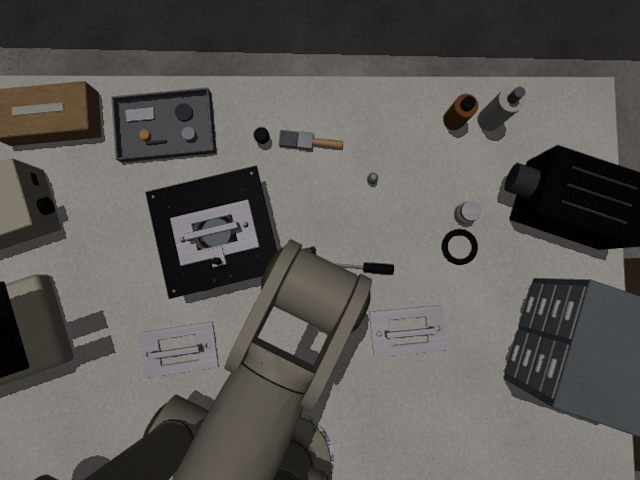

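Run:
```python
from h import *
t=load('t11'); a=ray(t,135+412/5-.5,155+529/5-.5,149); b=np.array([447.5,129.04]); th=np.radians(13.5)
x=np.array([np.cos(th),np.sin(th)]); print('travel',(a[:2]-b)@x,'stage x',(a[:2]-np.array([546.9,154.9]))@x)
```

```text
travel 31.849113993256648 stage x -70.8413532035861
```

```bash
python3 -c "
from h import *
print(arm.finish_job()); st()"
```

```text
the job is handed in; nothing more can be done
None
the job is handed in; nothing more can be done
```

I picked up the farthest of the three frames by its bar and lowered it over both pins until it lay flat on the stage plate. I then let go, slid the latch to its end stop and handed the job in at about 18 s.

- **Seating:** the pictures after release and after latching show both pins sticking out through the holes and the frame lying flat. The press on the sprung plate was about 8 N at most, including the frame's own weight.
- **Latch:** I pushed the knob about 33 mm until it stopped moving, with the force at 12 N against the usual drag of about 3 N. The last picture puts the knob about 71 mm from the stage's middle, with the tongue over the frame's edge. Fully home is 70 mm, so this agrees within the cameras' 2 mm accuracy.
- **Disagreement:** the two cameras read about 2 mm off the arm's own coordinates, so I lined the frame up by comparing holes and pins within the same camera picture.
- **Clear of the bench:** the arm ended clear of everything. In the final pictures the bystanders are where they started, though the arm hides part of the screwdriver's shaft.

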